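# Cover the open terminal box in the transmitter cabinet

### The job

Put the longer of the two aluminium cover plates on the open terminal box as its lid: lying flat, square and centred, so that it closes the mouth. Plates lie too flat in their channels to be gripped there, so slide the long one along its channel until its end sticks well out over the chassis' front edge (without letting it fall), grip it there and carry it over. Leave the shorter plate where it is.

Things in the scene. Friction and masses are not known exactly. Their poses are not given: they have to be found in the camera images.
- chassis: Fixed steel rack chassis, 260 (x) by 240 (y) by 88 mm high, front with connectors facing the robot at x = -130 mm. Origin: centre of underside. On its top (z = 88) two channels run the whole depth along x, centred at y = -50 and +50, each 64 wide between lips 5 wide, 7 high, open at both ends: a plate can slide out over the front edge. Connectors stick out 8 mm, below z = 70.
- long_cover: Loose flat aluminium plate, 170 (x) by 60 (y) by 4 mm, 0.1 kg. Origin: centre of underside, x along its length. Starts flat along either channel, 15 to 45 mm behind the front edge. Shut fingers pressed on its top (about 5 to 20 N) drag it easily: it is smooth. It stays put with up to 75 mm sticking out; that part is gripped from above across its 60 mm width, fingertips reaching below it.
- short_cover: The short cover plate: same aluminium and width, but only 105 (x) by 60 (y) by 4 mm, loose, in the other channel. Origin: centre of its underside. To be left alone.
- terminal_box: Narrow grey terminal box fixed to the cabinet floor, on the other side of the robot's centre line from the chassis: 150 (x) by 40 (y) by 60 mm high, walls 4 mm, open top, green terminals inside. Origin: centre of underside; x along its length. The long cover rests on its rim (z = 60 mm), overhanging it by 10 mm all round, either end first.

How it is judged:
By the outcome, as a careful person would: the job done as asked, in the order asked, and still so for the second after the job is handed in, with the robot touching nothing.
It also fails if it takes over 48 s, if anything falls off the work surface, if the arm or the gripper's body presses on something with over 40 N, if the wrist force passes 120 N, or if a joint passes its speed limit or range.

### The arm

A 6-joint arm with a two-finger parallel gripper is mounted at the origin on the work surface. World frame = base frame: x ahead of the robot, y to its left, z up, the work surface at z = 0. Lengths are in m, angles in degrees, forces in N, time in s.
With the tool pointing down it reaches from about 0.3 to 0.75 m from the base axis. Payload 8.5 kg.
Tool frame: the origin (TCP) lies at the very end of the fingers, on their centre line; the grasp point (between the pads) lies 19 mm behind it; x points along the fingers, y is the direction in which the jaws open and shut, and the axes are right-handed (so a half turn about x gives the same grasp; the last joint's range is limited). The gripper opens to 85 mm and grips with 20 to 120 N. Pads are 22 mm wide; open, the fingers measure 114 mm over their backs; the gripper's body (76 mm by 85 mm) begins 54 mm behind the grasp point. The pads swing forward as they close: fully open they stand 13 mm farther back than shut.
Start: joints at [-85.617, 21.807, 74.336, -0, 83.858, -12.336], TCP at [0.158, -0.527, 0.231] pointing down, gripper open.
Joint ranges: [-178.18, 178.18], [-50.72, 133.34], [12.68, 142.11], [-81.47, 261.47], [9.98, 163.14], [-165.26, 165.26]. Speed limits (degrees/s): [136.94, 136.94, 180, 180, 180, 180].

### API

Orientations are given as a 3x3 rotation matrix whose columns are the frame's x, y, z axes.
In Python, from rig import sensors, cams, env gives the robot as it stands.
- The arm moves only by the shell command python3 -m crank 'ROWS' [FORCE]. ROWS is a JSON object of lists of equal length, an entry for each row: "hand": the closure in counts, from 0 (fully open) to 255 (shut); "translation": the shift along the tool's x, y, z in m, a list of three; "dr": the turn, a rotation vector about the tool's x, y, z in rad, a list of three. A call has 1 to 5 rows; each row is the pose to reach, as a shift and turn from the pose commanded when the call began, along the tool's axes at that moment; what a row does not reach only later rows make up. A row lasts 1/10 s, in which the tool goes at most 50 mm and 8.59 degrees, less where a joint would pass 70% of its speed; a pose out of reach is approached as far as the arm can. A call with a gripper value outside its range is refused whole. The fingers move at their own pace and stop on an object; FORCE is the grip in N (left out, the last holds). Time passes only in rows, so rows that repeat a pose let the fingers close. It gives the time, the measured TCP pose, the force and the opening at its end, in the units of the state.
- sensors.observe(): the state, without advancing time (a new reading comes with each control period).
- cams.get_image(name): name is "side" or "top" or "wrist"; returns (picture, depth): 420x560x3 uint8, blue, green, red; 420x560 float32, m along the optical axis (not along the pixel's ray), 0 where there is no reading.
- cams.calibration(name): a dict with "vertical_fov" (degrees; the focal length in pixels is half the picture's height over the tangent of half this angle, whatever the lens; pixels are square), "cx", "cy" (the principal point, pixels), "distortion" ([k1, k2, p1, p2, k3] as OpenCV has them; the pictures are not rectified), "extrinsics" (4x4, takes a point from camera to world coordinates). Camera axes: x right, y down, z forward; pixel columns grow to the right and rows downward; lengths in m; the calibration is good to about 2 mm. A picture is of the moment at which its call begins: read the wrist's pose just before it. calibration takes no time and is no camera call; for the wrist camera it gives the pose at the moment of the call.
- env.close_job(): hands the job in, once; it reports no verdict.
The state is a dict: "time_s": time; "q": joint angles; "qvel": joint speeds; "joint_efforts": joint torques, N m; "position": TCP position; "tool_rot": TCP orientation; "ft_force": force on the tool from outside, world axes, zero at the start; "wrist_torque": the same for the moment, N m; "grip_width": finger opening in m.
Only numpy, scipy, OpenCV 4.12 (cv2) and the standard library are available. Lean on these libraries where they do the work, as an engineer would, in place of code of your own. Each camera call takes 0.05 s, during which the arm holds its last target. There are 200 camera calls.

## Working session

There is one attempt and no reset: what is moved stays moved. The work goes in short steps, Python scripts to look and compute and a shell command to move; the robot and the scene stay as the last step left them, time stands still between calls to the robot, and variables do not carry over. Pictures are saved under pics/ and viewed, about 8 in all and at most 12, crops included, and the job is handed in when it is done.

```bash
ls; mkdir -p pics; cat > h.py <<'E'
import numpy as np, cv2
from rig import sensors, cams, env
def K(c):
    f=210/np.tan(np.radians(c["vertical_fov"]/2)); return np.array([[f,0,c["cx"]],[0,f,c["cy"]],[0,0,1.]])
def ray(c,uv):
    p=cv2.undistortPoints(np.array(uv,float).reshape(-1,1,2),K(c),np.array(c["distortion"],float)).reshape(-1,2)
    return np.c_[p,np.ones(len(p))]
def onplane(c,uv,z):
    T=np.array(c["extrinsics"]); d=ray(c,uv)@T[:3,:3].T; o=T[:3,3]
    return o+d*((z-o[2])/d[:,2])[:,None]
def cloud(c,dep):
    v,u=np.mgrid[0:420,0:560]; r=ray(c,np.c_[u.ravel(),v.ravel()])*dep.ravel()[:,None]
    T=np.array(c["extrinsics"]); P=r@T[:3,:3].T+T[:3,3]; P[dep.ravel()==0]=np.nan
    return P.reshape(420,560,3)
def shot(n):
    c=cams.calibration(n); im,d=cams.get_image(n); return c,im,d
E
python3 - <<'E'
from h import *
s=sensors.observe();print(s)
for n in("top","side"):
    c,im,d=shot(n);cv2.imwrite(f"pics/{n}0.png",im);np.save(f"/tmp/{n}.npy",cloud(c,d))
    print(n,c)
E
```

```text
pics
{'time_s': 0.0, 'q': array([-8.56173193e+01,  2.18398559e+01,  7.43837687e+01, -4.68196585e-04,
        8.38583078e+01, -1.23354959e+01]), 'qvel': array([0.0125851 , 0.03391212, 0.04904903, 0.01079031, 0.09954817,
       0.00308367]), 'joint_efforts': array([ 8.31669568e-04, -4.48458874e+01, -2.31274974e+01, -1.15304128e-04,
        4.66117592e-03, -1.26463328e-05]), 'position': array([ 0.15819111, -0.52645747,  0.23072821]), 'tool_rot': array([[-1.17377487e-04,  2.87665126e-01, -9.57731049e-01],
       [ 1.42518924e-03, -9.57730034e-01, -2.87664996e-01],
       [-9.99998978e-01, -1.39871338e-03, -2.97561299e-04]]), 'ft_force': array([ 0.64704541,  0.82053252, -0.48534672]), 'wrist_torque': array([-0.02579812,  0.00691161, -0.04863543]), 'grip_width': 0.08527643646072693}
top {'vertical_fov': 54.33637382649529, 'cx': 277.3810006266026, 'cy': 204.60809734639955, 'distortion': array([-0.01839712,  0.        ,  0.        ,  0.        ,  0.        ]), 'extrinsics': array([[-0.04594508, -0.97218993,  0.22964276,  0.45359043],
       [-0.99894087,  0.04528689, -0.00813857, -0.00825329],
       [-0.00248757, -0.22977347, -0.97324096,  0.74105   ],
       [ 0.        ,  0.        ,  0.        ,  1.        ]])}
side {'vertical_fov': 44.492645743059185, 'cx': 281.2270059371308, 'cy': 207.68350898857062, 'distortion': array([-0.04349978,  0.        ,  0.        ,  0.        ,  0.        ]), 'extrinsics': array([[-0.93166869, -0.25033764,  0.2632955 ,  0.3411722 ],
       [-0.36323356,  0.62706001, -0.68909877,  0.70111263],
       [ 0.00740528, -0.73764951, -0.67514321,  0.79103808],
       [ 0.        ,  0.        ,  0.        ,  1.        ]])}
```

View pics/top0.png

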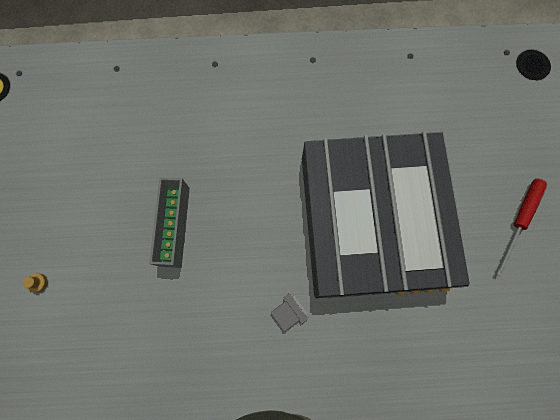

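```bash
python3 - <<'E'
from h import *
P=np.load("/tmp/top.npy")
z=P[...,2]
for lo,hi in((.05,.066),(.083,.0895),(.0895,.0935),(.0935,.1)):
    m=((z>lo)&(z<hi)).astype(np.uint8)
    n,l,st,ce=cv2.connectedComponentsWithStats(m)
    for i in range(1,n):
        if st[i,4]>150:
            q=P[l==i]; r=cv2.minAreaRect((q[:,:2]*1000).astype(np.float32))
            print(lo,st[i],np.median(q[:,2]).round(4),r)
E
```

```text
0.05 [149 177  34  88 789] 0.0585 ((597.1690673828125, 176.9024658203125), (41.21201705932617, 150.38221740722656), 84.74652099609375)
0.083 [ 386  132   44   49 1193] 0.0872 ((680.4144287109375, -235.9480743408203), (85.7837142944336, 61.36471176147461), 1.9801636934280396)
0.083 [ 340  132  130  164 7439] 0.0872 ((590.8344116210938, -206.26040649414062), (262.55517578125, 202.6258544921875), 1.4147123098373413)
0.083 [ 327  137   50   94 1992] 0.0871 ((638.8696899414062, -137.05615234375), (163.23631286621094, 63.71815872192383), 1.562677264213562)
0.083 [ 304  140   37  158 3160] 0.0872 ((587.5902709960938, -84.32295227050781), (262.2607727050781, 34.23188018798828), 1.6998767852783203)
0.0895 [ 386  164   63  111 3659] 0.0913 ((573.0186157226562, -237.13552856445312), (183.23873901367188, 74.56893920898438), 1.7801815271377563)
0.0895 [ 329  186   54   71 2257] 0.0912 ((575.0230102539062, -138.01376342773438), (118.88299560546875, 75.91504669189453), 0.6849900484085083)
0.0935 [367 149  21 143 355] 0.0946 ((577.659423828125, -172.2420196533203), (233.63169860839844, 5.545539855957031), 1.5426225662231445)
0.0935 [426 154  15  71 170] 0.0946 ((621.8155517578125, -269.7365417480469), (119.8916244506836, 6.009749889373779), 1.6954749822616577)
```

The top view shows the chassis on the robot's right. The long plate is at about (417,218), the short one at (355,222), and the box at (170,222). Next I'll measure the plate by colour and the box rim.

```bash
python3 - <<'E'
from h import *
c=cams.calibration("top"); im=cv2.imread("pics/top0.png")
m=((im.min(2)>185)).astype(np.uint8)
cs,_=cv2.findContours(m,cv2.RETR_EXTERNAL,cv2.CHAIN_APPROX_NONE)
for k in cs:
    if cv2.contourArea(k)>1000:
        w=onplane(c,k.reshape(-1,2),.092)
        r=cv2.minAreaRect((w[:,:2]*1000).astype(np.float32)); print("plate",r,cv2.boxPoints(r).round().tolist())
P=np.load("/tmp/top.npy"); z=P[...,2]
q=P[(z>.083)&(z<.0975)]; q=q[(q[:,1]<-.02)]
r=cv2.minAreaRect((q[:,:2]*1000).astype(np.float32)); print("chassis",r,cv2.boxPoints(r).round().tolist())
m=((z>.0565)&(z<.064)&(P[...,1]>.1)); q=P[m]
r=cv2.minAreaRect((q[:,:2]*1000).astype(np.float32)); print("rim",m.sum(),np.median(q[:,2]),r)
S=np.load("/tmp/side.npy");z=S[...,2]
m=((z>.0565)&(z<.064)&(S[...,1]>.1)&(S[...,1]<.25)&(S[...,0]>.45)&(S[...,0]<.75)); q=S[m]
r=cv2.minAreaRect((q[:,:2]*1000).astype(np.float32)); print("rim side",m.sum(),np.median(q[:,2]),r)
s=sensors.observe(); print(s["position"], np.degrees(np.arctan2(s["tool_rot"][1,1],s["tool_rot"][0,1])))
E
```

```text
chassis ((505.15057373046875, -179.1743621826172), (267.5382995605469, 456.749267578125), 84.7442398071289) [[265.0, -291.0], [720.0, -333.0], [745.0, -67.0], [290.0, -25.0]]
rim 581 0.059012440188549564 ((597.1781616210938, 176.9158172607422), (41.18133544921875, 150.35133361816406), 84.72281646728516)
rim side 547 0.05966296884266664 ((598.202392578125, 177.02920532226562), (43.78837966918945, 150.9408416748047), 84.63803100585938)
[ 0.15821314 -0.52648586  0.2307683 ] -73.27887628525333
```

```bash
python3 - <<'E'
from h import *
c=cams.calibration("top"); im=cv2.imread("pics/top0.png")
print(im[218,417],im[222,355],im[150,410],im[350,100])
m=((im.min(2)>175)).astype(np.uint8)
m=cv2.morphologyEx(m,cv2.MORPH_OPEN,np.ones((5,5)))
cs,_=cv2.findContours(m,cv2.RETR_EXTERNAL,cv2.CHAIN_APPROX_NONE)
for k in cs:
    if cv2.contourArea(k)>1000:
        w=onplane(c,k.reshape(-1,2),.092)
        r=cv2.minAreaRect((w[:,:2]*1000).astype(np.float32)); print("plate",r,cv2.boxPoints(r).round().tolist())
P=np.load("/tmp/top.npy"); z=P[...,2]
q=P[(z>.083)&(z<.0975)&(P[...,0]>.42)]
r=cv2.minAreaRect((q[:,:2]*1000).astype(np.float32)); print("chassis",r,cv2.boxPoints(r).round().tolist())
E
```

```text
[164 170 168] [165 174 169] [60 59 57] [121 127 121]
chassis ((590.3671264648438, -187.31927490234375), (262.9560852050781, 239.86056518554688), 1.573839783668518) [[456.0, -71.0], [462.0, -311.0], [725.0, -304.0], [719.0, -64.0]]
```

```bash
cat >> h.py <<'E'
def go(p,yaw=None):
    """tool-frame shift + turn about tool x to reach TCP p, tool y axis at world angle yaw, pointing down"""
    s=sensors.observe(); R=np.array(s["tool_rot"])
    t=R.T@(np.array(p)-s["position"]); o="t=%s"%t.round(4).tolist()
    if yaw is not None:
        a=np.radians(yaw); y=np.array([np.cos(a),np.sin(a),0]); x=np.array([0,0,-1.])
        D=np.c_[x,y,np.cross(x,y)]
        o+=" dr=%s"%cv2.Rodrigues(R.T@D)[0].ravel().round(4).tolist()
    print(o,"time",round(s["time_s"],2),"pos",s["position"].round(4),"F",s["ft_force"].round(1),"w",round(s["grip_width"],4))
E
python3 - <<'E'
from h import *
c=cams.calibration("top"); im=cv2.imread("pics/top0.png")
m=((im.min(2)>145)).astype(np.uint8); m[:, :300]=0; m[:130]=0
m=cv2.morphologyEx(m,cv2.MORPH_OPEN,np.ones((7,7)))
cs,_=cv2.findContours(m,cv2.RETR_EXTERNAL,cv2.CHAIN_APPROX_NONE)
for k in cs:
    if cv2.contourArea(k)>1000:
        w=onplane(c,k.reshape(-1,2),.092)
        r=cv2.minAreaRect((w[:,:2]*1000).astype(np.float32)); print("plate",r,cv2.boxPoints(r).round().tolist())
go([.615,-.236,.2],-88.4)
E
```

```text
plate ((573.388671875, -137.2472381591797), (103.81183624267578, 59.00218963623047), 1.5576939582824707) [[521.0, -109.0], [522.0, -168.0], [626.0, -165.0], [624.0, -106.0]]
plate ((576.5862426757812, -237.21725463867188), (168.96859741210938, 58.13469696044922), 1.711672067642212) [[491.0, -211.0], [493.0, -269.0], [662.0, -264.0], [660.0, -206.0]]
t=[0.0311, -0.1467, -0.521] dr=[0.2639, -0.0001, 0.0013] time 0.1 pos [ 0.1582 -0.5265  0.2308] F [0.7 0.  0.2] w 0.0854
```

```bash
python3 -m crank '{"hand":[255,255,255,255,255],"translation":[[0,-0.147,-0.52],[0,-0.147,-0.52],[0,-0.147,-0.52],[0,-0.147,-0.52],[0,-0.147,-0.52]],"dr":[[0.264,0,0],[0.264,0,0],[0.264,0,0],[0.264,0,0],[0.264,0,0]]}' 40
```

```text
time_s: 0.6
position: [0.3678, -0.3927, 0.2311]
tool_rot: [[-0.0, 0.028, -1.0], [0.0, -1.0, -0.028], [-1.0, -0.0, 0.0]]
ft_force: [0.7, -1.6, -0.3]
grip_width: 0.0122
```

```bash
python3 -c "
from h import *
go([.615,-.236,.12],-88.4)"
```

```text
t=[0.1111, -0.1498, -0.2514] dr=[-0.0004, 0.0003, 0.0005] time 0.6 pos [ 0.3678 -0.3927  0.2311] F [ 0.7 -1.6 -0.3] w 0.0122
```

```bash
python3 -m crank '{"hand":[255,255,255,255,255],"translation":[[0.05,-0.15,-0.256],[0.08,-0.15,-0.256],[0.08,-0.15,-0.256],[0.1,-0.15,-0.256],[0.1,-0.15,-0.256]],"dr":[[0,0,0],[0,0,0],[0,0,0],[0,0,0],[0,0,0]]}'; python3 -c "
from h import *
go([.62,-.236,.096],-88.4)"
```

```text
time_s: 1.1
position: [0.5694, -0.267, 0.1553]
tool_rot: [[-0.0, 0.028, -1.0], [0.0, -1.0, -0.028], [-1.0, -0.0, 0.0]]
ft_force: [-0.4, -0.2, -0.7]
grip_width: 0.0002
t=[0.0593, -0.0296, -0.0515] dr=[0.0001, 0.0003, 0.0001] time 1.1 pos [ 0.5694 -0.267   0.1553] F [-0.4 -0.2 -0.7] w 0.0002
```

```bash
python3 -m crank '{"hand":[255,255,255,255,255],"translation":[[0.02,-0.03,-0.051],[0.04,-0.03,-0.051],[0.054,-0.03,-0.051],[0.056,-0.03,-0.051],[0.056,-0.03,-0.051]],"dr":[[0,0,0],[0,0,0],[0,0,0],[0,0,0],[0,0,0]]}'; python3 -c "
from h import *
go([.62,-.237,.092],-88.4)
c,im,d=shot('top');cv2.imwrite('pics/top1.png',im)"
```

```text
time_s: 1.6
position: [0.6179, -0.2372, 0.1002]
tool_rot: [[-0.001, 0.028, -1.0], [0.0, -1.0, -0.028], [-1.0, -0.0, 0.001]]
ft_force: [-0.2, -0.5, 0.1]
grip_width: 0.0004
t=[0.0082, -0.0001, -0.0021] dr=[-0.0003, 0.0006, 0.0003] time 1.6 pos [ 0.6179 -0.2372  0.1002] F [-0.2 -0.5  0.1] w 0.0004
```

```bash
python3 -m crank '{"hand":[255,255,255],"translation":[[0.004,0,0],[0.006,0,0],[0.006,0,0]],"dr":[[0,0,0],[0,0,0],[0,0,0]]}'
```

```text
time_s: 1.95
position: [0.6179, -0.2372, 0.0944]
tool_rot: [[0.0, 0.027, -1.0], [0.0, -1.0, -0.027], [-1.0, -0.0, -0.0]]
ft_force: [-0.2, -0.3, 0.2]
grip_width: 0.0
```

```bash
python3 -m crank '{"hand":[255,255,255],"translation":[[0.002,0,0],[0.003,0,0],[0.003,0,0]],"dr":[[0,0,0],[0,0,0],[0,0,0]]}'
```

```text
time_s: 2.25
position: [0.6181, -0.2372, 0.0921]
tool_rot: [[0.001, 0.028, -1.0], [-0.001, -1.0, -0.028], [-1.0, 0.001, -0.001]]
ft_force: [-1.3, 0.6, 4.6]
grip_width: -0.0001
```

```bash
python3 -m crank '{"hand":[255,255,255,255,255],"translation":[[0.001,0,0],[0.001,0,0.01],[0.001,0,0.02],[0.001,0,0.03],[0.001,0,0.04]],"dr":[[0,0,0],[0,0,0],[0,0,0],[0,0,0],[0,0,0]]}'; cat > pl.py <<'E'
from h import *
import sys
c,im,d=shot('top')
if len(sys.argv)>1: cv2.imwrite(sys.argv[1],im)
m=((im.min(2)>145)).astype(np.uint8); m[:, :300]=0; m[:130]=0
m=cv2.morphologyEx(m,cv2.MORPH_OPEN,np.ones((7,7)))
cs,_=cv2.findContours(m,cv2.RETR_EXTERNAL,cv2.CHAIN_APPROX_NONE)
for k in cs:
    if cv2.contourArea(k)>500:
        w=onplane(c,k.reshape(-1,2),.092)
        r=cv2.minAreaRect((w[:,:2]*1000).astype(np.float32)); print("plate",r,cv2.boxPoints(r).round().tolist())
E
python3 pl.py pics/top2.png
```

```text
time_s: 2.75
position: [0.5792, -0.2388, 0.0921]
tool_rot: [[0.005, 0.028, -1.0], [-0.002, -1.0, -0.028], [-1.0, 0.003, -0.005]]
ft_force: [3.1, 1.0, 7.7]
grip_width: 0.0
plate ((573.4797973632812, -137.28695678710938), (104.12225341796875, 59.0098762512207), 1.4967846870422363) [[521.0, -109.0], [522.0, -168.0], [626.0, -165.0], [625.0, -106.0]]
```

View pics/top2.png

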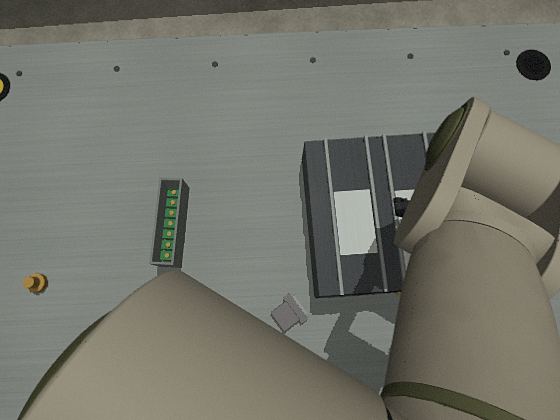

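The arm hides the plate from the top camera, and the short plate hasn't moved. I'll check with the side and wrist cameras instead.

```bash
cat > sd.py <<'E'
from h import *
import sys
n=sys.argv[1]; c,im,d=shot(n); cv2.imwrite(sys.argv[2],im); P=cloud(c,d)
z=P[...,2]; m=(z>.0895)&(z<.0945)&(P[...,1]>-.262)&(P[...,1]<-.212)&(im.min(2)>110)
q=P[m]; print(m.sum()); 
if m.sum(): print("x %.4f..%.4f y %.4f %.4f z %.4f"%(*np.percentile(q[:,0],[.5,99.5]),*np.percentile(q[:,1],[1,99]),np.median(q[:,2])))
E
python3 sd.py side pics/side2.png; python3 sd.py wrist pics/wrist2.png; python3 -c "
import cv2,numpy as np
cv2.imwrite('pics/both2.png',cv2.resize(np.hstack([cv2.imread('pics/side2.png'),cv2.imread('pics/wrist2.png')]),(800,300)))"
```

```text
463
x 0.4525..0.6225 y -0.2613 -0.2126 z 0.0923
10294
x 0.5198..0.6235 y -0.2616 -0.2124 z 0.0913
```

View pics/both2.png

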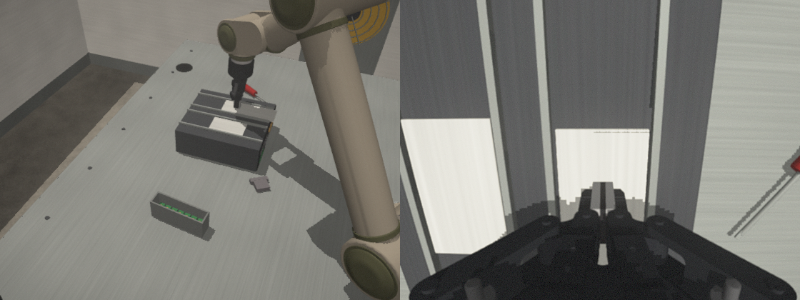

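The side view shows the plate spanning x = 0.4525 to 0.6225. The wrist view agrees, with the rear edge at about (600,130). The plate has moved with the finger, so I'll slide it about 54 mm more.

```bash
python3 -m crank '{"hand":[255,255,255,255,255],"translation":[[0,0,0.011],[0,0,0.022],[0,0,0.033],[0,0,0.044],[0,0,0.054]],"dr":[[0,0,0],[0,0,0],[0,0,0],[0,0,0],[0,0,0]]}'; python3 -m crank '{"hand":[255],"translation":[[0,0,0]],"dr":[[0,0,0]]}'; python3 sd.py side pics/side3.png; python3 sd.py wrist pics/wrist3.png
```

```text
time_s: 3.4
position: [0.5253, -0.2404, 0.0921]
tool_rot: [[0.005, 0.028, -1.0], [-0.003, -1.0, -0.028], [-1.0, 0.003, -0.005]]
ft_force: [4.0, -1.1, 8.7]
grip_width: -0.0002
time_s: 3.5
position: [0.5241, -0.2404, 0.092]
tool_rot: [[0.002, 0.027, -1.0], [-0.002, -1.0, -0.027], [-1.0, 0.002, -0.002]]
ft_force: [-4.4, -0.3, 11.3]
grip_width: -0.0
380
x 0.4003..0.5681 y -0.2615 -0.2122 z 0.0923
10315
x 0.4657..0.5696 y -0.2616 -0.2124 z 0.0913
```

```bash
python3 -m crank '{"hand":[255,0,0,0,0],"translation":[[-0.04,0,0],[-0.07,0,0],[-0.07,0,0.05],[-0.07,0,0.102],[-0.07,0,0.102]],"dr":[[0,0,0],[0,0,0],[0,0,0],[0,0,0],[0,0,0]]}'; python3 -m crank '{"hand":[0,0],"translation":[[0,0,0],[0,0,0]],"dr":[[0,0,0],[0,0,0]]}' ;python3 sd.py side pics/side4.png; python3 sd.py wrist pics/wrist4.png; python3 -c "
from h import *
go([.422,-.2415,.1],-88.4);go([.422,-.2415,.062],-88.4)"
```

```text
time_s: 4.1
position: [0.4177, -0.2412, 0.1601]
tool_rot: [[-0.003, 0.026, -1.0], [0.002, -1.0, -0.026], [-1.0, -0.002, 0.003]]
ft_force: [0.7, -0.0, -0.1]
grip_width: 0.0582
time_s: 4.3
position: [0.423, -0.2429, 0.1606]
tool_rot: [[0.001, 0.028, -1.0], [-0.001, -1.0, -0.028], [-1.0, 0.001, -0.001]]
ft_force: [-0.4, 0.0, -0.7]
grip_width: 0.0852
928
x 0.4008..0.5676 y -0.2616 -0.2124 z 0.0923
19821
x 0.4009..0.5608 y -0.2615 -0.2126 z 0.0913
t=[0.0603, -0.0012, 0.0011] dr=[0.0006, -0.0005, -0.0003] time 4.4 pos [ 0.4231 -0.2427  0.1603] F [ 0.1  0.7 -0.2] w 0.0852
t=[0.0983, -0.0012, 0.0011] dr=[0.0006, -0.0005, -0.0003] time 4.4 pos [ 0.4231 -0.2427  0.1603] F [ 0.1  0.7 -0.2] w 0.0852
```

View pics/wrist4.png

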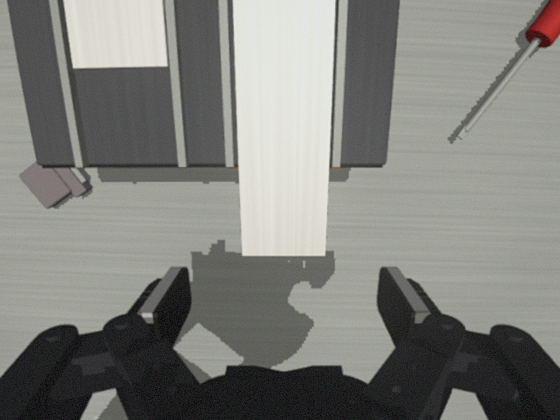

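The plate sticks out about 60 mm, with its front end at row 256, columns 242–325. The fingers at columns 189 and 377 are centred on it, so I'll descend around it.

```bash
python3 -m crank '{"hand":[0,0,0,0,0],"translation":[[0.03,-0.001,0.001],[0.06,-0.001,0.001],[0.08,-0.001,0.001],[0.098,-0.001,0.001],[0.098,-0.001,0.001]],"dr":[[0,0,0],[0,0,0],[0,0,0],[0,0,0],[0,0,0]]}'; python3 sd.py side pics/side5.png; python3 sd.py wrist pics/wrist5.png; python3 -c "
import cv2,numpy as np
a=cv2.imread('pics/side5.png')[80:260,220:460]
cv2.imwrite('pics/both5.png',np.hstack([cv2.resize(a,(400,300)),cv2.resize(cv2.imread('pics/wrist5.png'),(400,300))]))"
```

```text
time_s: 4.9
position: [0.421, -0.2408, 0.0603]
tool_rot: [[-0.003, 0.029, -1.0], [0.003, -1.0, -0.029], [-1.0, -0.003, 0.003]]
ft_force: [1.0, 0.4, 0.7]
grip_width: 0.0852
721
x 0.4005..0.5678 y -0.2612 -0.2127 z 0.0923
48756
x 0.4014..0.5300 y -0.2615 -0.2127 z 0.0913
```

View pics/both5.png

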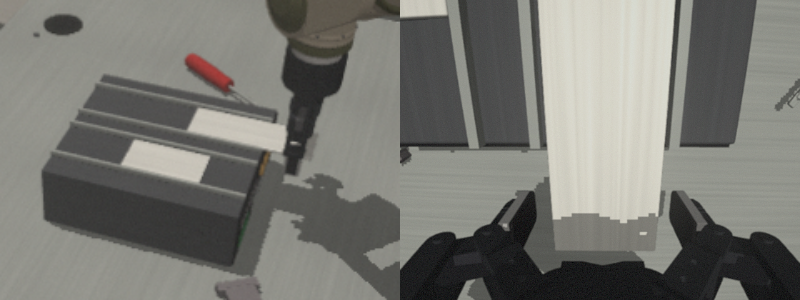

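```bash
python3 -m crank '{"hand":[255,255,255,255,255],"translation":[[0,0,0],[0,0,0],[0,0,0],[0,0,0],[0,0,0]],"dr":[[0,0,0],[0,0,0],[0,0,0],[0,0,0],[0,0,0]]}' 80; python3 -m crank '{"hand":[255,255,255,255],"translation":[[-0.006,0,0],[-0.013,0,0],[-0.02,0,0],[-0.02,0,0]],"dr":[[0,0,0],[0,0,0],[0,0,0],[0,0,0]]}'; python3 sd.py side pics/side6.png; python3 - <<'E'
from h import *
c=cams.calibration('side');im=cv2.imread('pics/side6.png'); cv2.imwrite('pics/s6.png',cv2.resize(im[80:260,220:460],(480,360)))
c,im,d=shot('wrist');cv2.imwrite('pics/wrist6.png',im);P=cloud(c,d);np.save('/tmp/w6.npy',P)
m=(im.min(2)>150)&(P[...,1]>-.28)&(P[...,1]<-.2)&(P[...,2]>.085);q=P[m];A=np.c_[q[:,:2],np.ones(len(q))];print(len(q),np.linalg.lstsq(A,q[:,2],rcond=None)[0],np.percentile(q,[1,50,99],axis=0))
E
```

```text
time_s: 5.5
position: [0.4216, -0.2418, 0.0628]
tool_rot: [[0.001, 0.028, -1.0], [-0.001, -1.0, -0.028], [-1.0, 0.001, -0.001]]
ft_force: [1.1, 0.9, 4.2]
grip_width: 0.0579
time_s: 5.9
position: [0.4214, -0.2418, 0.0833]
tool_rot: [[0.001, 0.028, -1.0], [-0.001, -1.0, -0.028], [-1.0, 0.001, -0.001]]
ft_force: [0.5, 0.1, -2.0]
grip_width: 0.0577
0
51423 [-0.02345322  0.01577053  0.12407393] [[ 0.42468592 -0.27529248  0.09406263]
 [ 0.48809218 -0.24104432  0.10933742]
 [ 0.53075957 -0.21000066  0.11094366]]
```

View pics/s6.png

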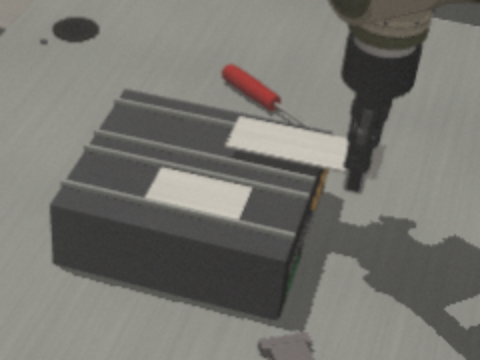

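The plate is lifted level and gripped at its end; the short plate is untouched. Next, up and across to the box.

```bash
python3 -m crank '{"hand":[255,255,255,255,255],"translation":[[-0.02,0,0],[-0.045,0,0],[-0.08,0,0],[-0.08,-0.03,0],[-0.08,-0.07,0]],"dr":[[0,0,0],[0,0,0],[0,0,0],[0,0,0],[0,0,0]]}'; python3 -c "
from h import *
go([.5348,.1828,.165],-95.3)"
```

```text
time_s: 6.5
position: [0.4194, -0.1719, 0.1627]
tool_rot: [[0.001, 0.025, -1.0], [-0.001, -1.0, -0.025], [-1.0, 0.001, -0.001]]
ft_force: [1.0, 1.4, -1.6]
grip_width: 0.0578
t=[-0.0025, -0.3516, -0.1244] dr=[0.1179, -0.0014, -0.0011] time 6.5 pos [ 0.4194 -0.1719  0.1627] F [ 1.   1.4 -1.6] w 0.0578
```

```bash
python3 -m crank '{"hand":[255,255,255,255,255],"translation":[[-0.002,-0.04,-0.015],[-0.002,-0.08,-0.03],[-0.002,-0.12,-0.045],[-0.002,-0.16,-0.06],[-0.002,-0.2,-0.073]],"dr":[[0.03,0,0],[0.06,0,0],[0.09,0,0],[0.118,0,0],[0.118,0,0]]}'; python3 -c "
from h import *
go([.5348,.1828,.165],-95.3)"
```

```text
time_s: 7.0
position: [0.4868, 0.0322, 0.164]
tool_rot: [[-0.001, -0.091, -0.996], [0.0, -0.996, 0.091], [-1.0, -0.0, 0.001]]
ft_force: [0.7, -1.5, -1.7]
grip_width: 0.0575
t=[-0.001, -0.1543, -0.0341] dr=[0.0015, 0.0006, 0.0001] time 7.0 pos [0.4868 0.0322 0.164 ] F [ 0.7 -1.5 -1.7] w 0.0575
```

```bash
python3 -m crank '{"hand":[255,255,255,255,255],"translation":[[0,-0.045,-0.01],[0,-0.09,-0.02],[0,-0.13,-0.03],[0,-0.154,-0.034],[0,-0.154,-0.034]],"dr":[[0,0,0],[0,0,0],[0,0,0],[0,0,0],[0,0,0]]}'; python3 -m crank '{"hand":[255,255,255,255,255],"translation":[[0.03,0,0],[0.06,0,0],[0.09,0,0],[0.103,0,0],[0.103,0,0]],"dr":[[0,0,0],[0,0,0],[0,0,0],[0,0,0],[0,0,0]]}'; cat > fit.py <<'E'
from h import *
import sys
go([.5348,.1828,.035],-95.3)
ims=[]
for n in ("side","wrist","top"):
    c,im,d=shot(n); ims.append(im); cv2.imwrite(f"pics/{n}_{sys.argv[1]}.png",im)
    P=cloud(c,d); lo=.05
    m=(im.min(2)>float(sys.argv[2]))&(P[...,0]>.46)&(P[...,0]<.75)&(P[...,1]>.1)&(P[...,1]<.26)&(P[...,2]>lo)&(P[...,2]<.12)
    m=cv2.morphologyEx(m.astype(np.uint8),cv2.MORPH_OPEN,np.ones((3,3)))
    k,l,st,_=cv2.connectedComponentsWithStats(m)
    if k<2: print(n,"none"); continue
    q=P[l==1+st[1:,4].argmax()]
    b=np.linalg.lstsq(np.c_[q[:,0]-.6,q[:,1]-.177,np.ones(len(q))],q[:,2],rcond=None)[0]
    r=cv2.minAreaRect((q[:,:2]*1000).astype(np.float32)); print(n,len(q),"slope,z",b.round(4),"rect",np.array(r[0]).round(1),np.array(r[1]).round(1),round(r[2],2),cv2.boxPoints(r).round().tolist())
cv2.imwrite(f"pics/both_{sys.argv[1]}.png",np.hstack([cv2.resize(i,(400,300)) for i in ims[:2]]))
E
python3 fit.py 7 120
```

```text
time_s: 7.5
position: [0.5343, 0.1834, 0.1635]
tool_rot: [[-0.001, -0.087, -0.996], [0.0, -0.996, 0.087], [-1.0, -0.0, 0.001]]
ft_force: [-0.4, -0.8, -0.7]
grip_width: 0.0577
time_s: 8.0
position: [0.533, 0.1797, 0.0593]
tool_rot: [[-0.005, -0.091, -0.996], [-0.001, -0.996, 0.091], [-1.0, 0.001, 0.005]]
ft_force: [-1.0, -0.7, -1.6]
grip_width: 0.0574
t=[0.0243, -0.0033, -0.0016] dr=[0.0014, 0.0048, -0.0011] time 8.0 pos [0.533  0.1797 0.0593] F [-1.  -0.7 -1.6] w 0.0574
side 1542 slope,z [-0.0173  0.0031  0.0863] rect [624.7 171.3] [ 62.5 112.9] 84.37 [[565.0, 146.0], [678.0, 135.0], [684.0, 197.0], [572.0, 208.0]]
wrist 50172 slope,z [-0.0136  0.0003  0.0872] rect [588.5 174.2] [ 60.5 112.1] 84.24 [[530.0, 150.0], [641.0, 138.0], [647.0, 199.0], [536.0, 210.0]]
top 1730 slope,z [-0.0108  0.0016  0.0881] rect [615.7 171.6] [ 60.1 130.2] 84.43 [[548.0, 148.0], [678.0, 135.0], [683.0, 195.0], [554.0, 208.0]]
```

View pics/both_7.png

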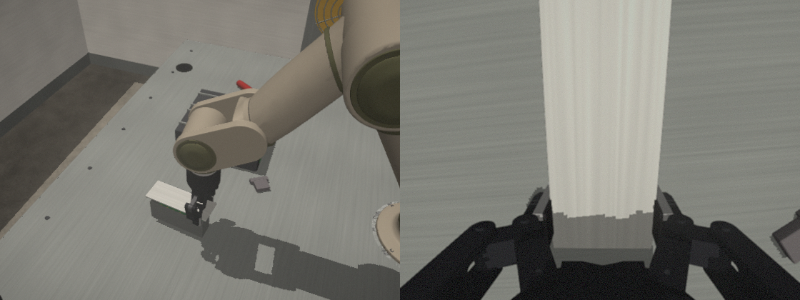

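The plate hangs over the box; both the side and top cameras put its far end at about (0.681, 0.1655). I'll measure again once settled.

```bash
python3 -m crank '{"hand":[255,255],"translation":[[0,0,0],[0,0,0]],"dr":[[0,0,0],[0,0,0]]}'; python3 fit.py 8 120
```

```text
time_s: 8.35
position: [0.5346, 0.1807, 0.0621]
tool_rot: [[0.002, -0.09, -0.996], [0.0, -0.996, 0.09], [-1.0, -0.0, -0.001]]
ft_force: [0.9, -0.5, -1.7]
grip_width: 0.0578
t=[0.0272, -0.0021, 0.0001] dr=[0.0023, -0.0015, 0.0003] time 8.35 pos [0.5346 0.1807 0.0621] F [ 0.9 -0.5 -1.7] w 0.0578
side 1548 slope,z [-0.011  -0.0005  0.0896] rect [626.5 172.1] [ 61.7 110.9] 84.43 [[568.0, 147.0], [679.0, 136.0], [685.0, 197.0], [574.0, 208.0]]
wrist 50268 slope,z [-0.0106  0.0011  0.0885] rect [588.  175.2] [ 60.7 114.1] 84.33 [[528.0, 151.0], [642.0, 139.0], [648.0, 200.0], [534.0, 211.0]]
top 1742 slope,z [-0.012   0.0025  0.0883] rect [615.8 172.9] [ 60.8 130. ] 84.55 [[548.0, 149.0], [678.0, 136.0], [683.0, 197.0], [554.0, 209.0]]
```

```bash
python3 -m crank '{"hand":[255,255,255,255,255],"translation":[[0,-0.002,-0.001],[0.008,-0.002,-0.001],[0.016,-0.002,-0.001],[0.022,-0.002,-0.001],[0.022,-0.002,-0.001]],"dr":[[-0.003,0.01,0],[-0.003,0.01,0],[-0.003,0.01,0],[-0.003,0.01,0],[-0.003,0.01,0]]}'; python3 -m crank '{"hand":[255,255],"translation":[[0,0,0],[0,0,0]],"dr":[[0,0,0],[0,0,0]]}'; python3 fit.py 9 120
```

```text
time_s: 9.0
position: [0.5349, 0.1825, 0.038]
tool_rot: [[0.008, -0.087, -0.996], [-0.001, -0.996, 0.087], [-1.0, 0.001, -0.008]]
ft_force: [-0.5, 0.3, -1.4]
grip_width: 0.0575
time_s: 9.2
position: [0.5357, 0.1827, 0.0395]
tool_rot: [[0.01, -0.087, -0.996], [-0.001, -0.996, 0.087], [-1.0, -0.0, -0.01]]
ft_force: [0.1, -0.3, -1.6]
grip_width: 0.0578
t=[0.0045, -0.0001, 0.0009] dr=[0.0053, -0.0104, 0.0001] time 9.2 pos [0.5357 0.1827 0.0395] F [ 0.1 -0.3 -1.6] w 0.0578
side 1560 slope,z [-0.0014 -0.0022  0.0675] rect [626.3 174. ] [ 63. 114.] 83.3 [[566.0, 149.0], [679.0, 136.0], [687.0, 199.0], [573.0, 212.0]]
wrist 50412 slope,z [-0.0013  0.      0.0667] rect [588.4 177.3] [ 60.5 115.1] 84.63 [[528.0, 153.0], [643.0, 142.0], [648.0, 202.0], [534.0, 213.0]]
top 1622 slope,z [-0.0018 -0.0011  0.0666] rect [616.  175.1] [ 60.7 131. ] 84.48 [[548.0, 151.0], [678.0, 139.0], [684.0, 199.0], [554.0, 212.0]]
```

```bash
python3 -m crank '{"hand":[255,255,255],"translation":[[0.0015,0,0],[0.003,0,-0.0005],[0.003,0,-0.0005]],"dr":[[0,0,0],[0,0,0],[0,0,0]]}'; python3 fit.py 10 120
```

```text
time_s: 9.65
position: [0.536, 0.1825, 0.0361]
tool_rot: [[0.01, -0.087, -0.996], [-0.001, -0.996, 0.087], [-1.0, 0.0, -0.01]]
ft_force: [0.5, -0.3, -1.5]
grip_width: 0.0576
t=[0.0011, -0.0001, 0.0013] dr=[0.0053, -0.0099, -0.0] time 9.65 pos [0.536  0.1825 0.0361] F [ 0.5 -0.3 -1.5] w 0.0576
side 1559 slope,z [-0.0002 -0.0008  0.0642] rect [626.6 174. ] [ 62.7 113.9] 84.2 [[567.0, 149.0], [680.0, 137.0], [686.0, 199.0], [573.0, 211.0]]
wrist 50458 slope,z [-0.0008 -0.0001  0.0634] rect [589.  177.1] [ 60.6 114.3] 84.51 [[529.0, 152.0], [643.0, 141.0], [649.0, 202.0], [535.0, 213.0]]
top 1605 slope,z [-0.0021 -0.0027  0.0633] rect [616.9 174. ] [ 59.8 130.3] 85.74 [[550.0, 149.0], [680.0, 139.0], [684.0, 199.0], [554.0, 209.0]]
```

```bash
python3 -m crank '{"hand":[255,255,255],"translation":[[0.001,0,0],[0.001,0,0],[0.001,0,0]],"dr":[[0,0,0],[0,0,0],[0,0,0]]}'
```

```text
time_s: 10.1
position: [0.5361, 0.1826, 0.036]
tool_rot: [[0.011, -0.087, -0.996], [-0.001, -0.996, 0.087], [-1.0, -0.0, -0.011]]
ft_force: [-2.8, -0.9, 6.0]
grip_width: 0.0577
```

Contact at 6 N, so I'll release and retreat straight up.

```bash
python3 -m crank '{"hand":[60,30,0,0,0],"translation":[[0,0,0],[0,0,0],[0,0,0],[0,0,0],[0,0,0]],"dr":[[0,0,0],[0,0,0],[0,0,0],[0,0,0],[0,0,0]]}' 20; python3 -m crank '{"hand":[0,0,0,0,0],"translation":[[-0.015,0,0],[-0.05,0,0],[-0.1,0,0],[-0.14,0,0],[-0.14,0,0]],"dr":[[0,0,0],[0,0,0],[0,0,0],[0,0,0],[0,0,0]]}';python3 -m crank '{"hand":[0,0,0,0,0],"translation":[[0,0.04,0.02],[0,0.09,0.06],[0,0.13,0.1],[0,0.17,0.15],[0,0.2,0.2]],"dr":[[0,0,0],[0,0,0],[0,0,0],[0,0,0],[0,0,0]]}'; python3 fit.py 11 120; python3 pl.py
```

```text
time_s: 10.6
position: [0.5361, 0.1826, 0.0353]
tool_rot: [[0.01, -0.087, -0.996], [-0.001, -0.996, 0.087], [-1.0, 0.0, -0.01]]
ft_force: [0.1, -0.3, -0.2]
grip_width: 0.0857
time_s: 11.1
position: [0.5367, 0.1831, 0.1809]
tool_rot: [[0.021, -0.087, -0.996], [0.0, -0.996, 0.087], [-1.0, -0.002, -0.021]]
ft_force: [-0.7, -0.2, -0.2]
grip_width: 0.0854
time_s: 11.6
position: [0.3533, 0.0209, 0.1731]
tool_rot: [[0.01, -0.087, -0.996], [-0.001, -0.996, 0.087], [-1.0, 0.0, -0.01]]
ft_force: [0.4, -1.0, 1.4]
grip_width: 0.0856
t=[0.1396, -0.1771, -0.1654] dr=[0.0054, -0.0096, -0.0002] time 11.6 pos [0.3533 0.0209 0.1731] F [ 0.4 -1.   1.4] w 0.0856
side 2534 slope,z [ 0.0011 -0.      0.0641] rect [598.5 176.9] [ 62.5 170.5] 84.25 [[511.0, 154.0], [680.0, 137.0], [686.0, 199.0], [517.0, 216.0]]
wrist 283 slope,z [-0.2089  0.0246  0.0452] rect [515.1 181.7] [54.5  3.3] 83.87 [[511.0, 155.0], [514.0, 154.0], [520.0, 209.0], [516.0, 209.0]]
top 3470 slope,z [-0.0009 -0.0029  0.0632] rect [597.2 176.8] [ 60.6 170.1] 84.27 [[510.0, 155.0], [679.0, 138.0], [685.0, 198.0], [516.0, 215.0]]
plate ((573.5106201171875, -137.29811096191406), (104.05512237548828, 58.95326614379883), 1.5533154010772705) [[521.0, -109.0], [522.0, -168.0], [626.0, -165.0], [625.0, -106.0]]
```

View pics/top_11.png

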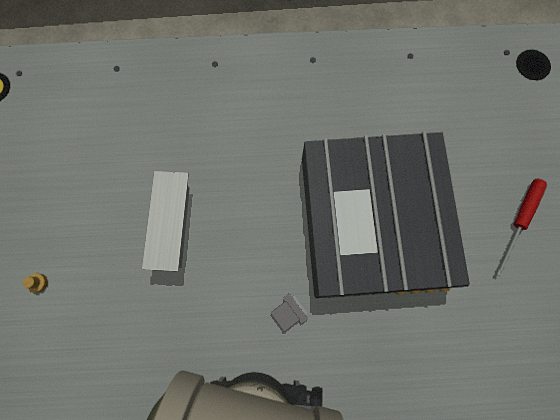

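View pics/side_11.png

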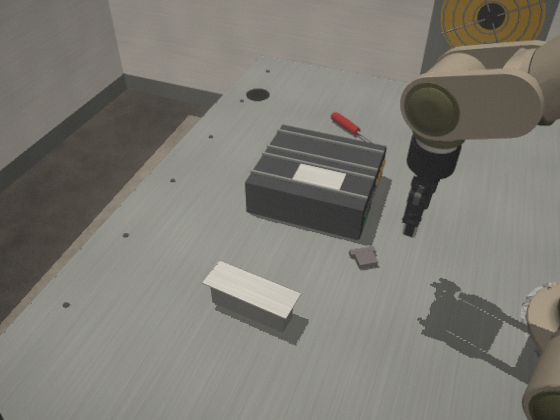

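The lid lies flat on the box at top-view (166,221), side-view (250,290). Its centre matches the box's in both cameras to within 0.3 mm, and its yaw is about 0.4° off. The short plate hasn't moved and the robot is clear, so I'm handing in.

```bash
python3 -c "
from h import *
print(env.close_job(), sensors.observe()['time_s'])"
```

```text
the job is handed in; nothing more can be done
the job is handed in; nothing more can be done
```

The long cover is on the terminal box as its lid, and I handed the job in after about 12 s of robot time. I slid it about 92 mm until roughly 60 mm stuck out over the front edge. Then I gripped it across its width, carried it over, set it down with 6 N of contact, released it and backed off.

Last checks, made before handing in:
- **Centring:** the lid's centre matched the box's to within about 0.3 mm in both the top camera, (597.2, 176.8) against (597.2, 176.9) mm, and the side camera, (598.5, 176.9) against (598.2, 177.0) mm.
- **Squareness:** its yaw is about 0.4° off the box's.
- **Flatness:** its slope is at most 0.003, with the top at z of about 63–64 mm where 64 mm is expected. The side and top cameras differ by about 1 mm here, within the calibration's 2 mm.
- **Short cover:** it did not move, with its centre within 0.2 mm of where it started.
- **Clearance:** the arm was well clear of everything.

One wrist camera reading in the final check saw only a sliver of the plate's near end, so I ignored it. No other check failed. The hand-in gave no verdict, and no time could be read after it.

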